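# Load gas nozzles into free tray pockets of a tray kept under a shelf

### The arm

A 6-joint arm with a two-finger parallel gripper is mounted at the origin on the work surface. World frame = base frame: x ahead of the robot, y to its left, z up, the work surface at z = 0. Lengths are in m, angles in rad, forces in N, time in s.
With the tool pointing down it reaches from about 0.3 to 0.775 m from the base axis. Payload 14.6 kg.
Tool frame: the origin (TCP) lies on the front face of the gripper's body, between the roots of the fingers; the fingertips stand 97 mm ahead of it and the grasp point (between the pads) lies 78 mm ahead of it; z points along the fingers, x is the direction in which the jaws open and shut, and the axes are right-handed (so a half turn about z gives the same grasp; the last joint's range is limited). The gripper opens to 94 mm and grips with 3 to 60 N. Pads are 16 mm wide; open, the fingers measure 119 mm over their backs; the gripper's body (75 mm by 177 mm) begins 78 mm behind the grasp point.
Start: joints at [-1.259, 0.3, 1.521, -0, 1.321, -0.067], TCP at [0.203, -0.511, 0.303] pointing down, gripper open.
Joint ranges: [-3.03, 3.03], [-0.79, 2.21], [0.23, 2.52], [-1.04, 4.18], [0, 3.07], [-2.55, 2.55]. Speed limits (rad/s): [2.22, 2.22, 2.57, 3.14, 3.14, 3.14].

### API

Orientations are given as [roll, pitch, yaw] about the fixed x, y, z axes, in that order (R = Rz(yaw) Ry(pitch) Rx(roll)).
In Python, from rig import status, imaging, ticket gives the robot as it stands.
- The arm moves only by the tool servo_tool, never from a script. Its argument "increments" is a list of rows, each an object of numbers: "dx", "dy", "dz": the shift along the world's x, y, z normalised to -1 to 1, where 1 is 0.06 m; "rx", "ry", "rz": the turn, a rotation vector about the world's x, y, z normalised to -1 to 1, where 1 is 0.12 rad. A call has 1 to 20 rows; each row shifts and turns the commanded pose from where the row before left it; what a row does not reach is not made up. A row lasts 1/8 s, in which the tool goes at most 62.5 mm and 10.7 degrees, less where a joint would pass 70% of its speed; a pose out of reach is approached as far as the arm can. A call with a number of a shift or a turn outside -1 to 1 is refused whole. A call with a gripper value outside its range is refused whole. "fingers" is the closure, from -1 (fully open) to 1 (shut), so that 0 is half open, set as the call begins (left out, the last holds). The fingers move at their own pace and stop on an object; "grip_force" is the grip in N (left out, the last holds). Time passes only in rows, so rows that do not move let the fingers close. It gives the time, the measured TCP pose, the force and the opening at its end, in the units of the state.
- status.sense(): the state, without advancing time (a new reading comes with each control period).
- imaging.grab_frame(name): name is "scene" or "top" or "wrist"; returns a dict with "image" (400x640x3 uint8, red, green, blue), "fx", "fy", "cx", "cy" (pixels), "R" (3x3) and "t" (3): a world point X has camera coordinates R X + t; the wrist camera has in their place "T_tool_cam" (4x4, takes a point from camera to tool coordinates, whose origin is the TCP and whose axes are the tool frame's). Camera axes: x right, y down, z forward; pixel columns grow to the right and rows downward; lengths in m; the calibration is good to about 2 mm. A picture is of the moment at which its call begins: read the wrist's pose just before it. There is no depth.
- ticket.sign_off(): hands the job in, once; it reports no verdict.
The state is a dict: "time_s": time; "joint_positions": joint angles; "joint_velocities": joint speeds; "joint_efforts": joint torques, N m; "ee_pos": TCP position; "orientation": TCP orientation; "contact_force": force on the tool from outside, world axes, zero at the start; "torque": the same for the moment, N m; "grip_width": finger opening in m.
Only numpy, scipy, OpenCV 4.12 (cv2) and the standard library are available. Lean on these libraries where they do the work, as an engineer would, in place of code of your own. Each camera call takes 0.05 s, during which the arm holds its last target. There are 200 camera calls.

### The job

Put the welding nozzles away: draw the tray out from under the low shelf by its handle until its block is clear of the board, then by pressing the tray's dust plates with the empty fingertips find pockets that are free, and set every nozzle upright and fully down in a free pocket of its own. When all are in, slide the tray back under the shelf until the whole block is beneath the board, square with it, with only the handle and its tongue sticking out in front. Leave the other things on the bench where they are.

Things in the scene. Friction and masses are not known exactly. Their poses are not given: they have to be found in the camera images.
- tray: grey tray block 128 mm (its x) by 192 mm (its y), 45 mm high, loose on the bench, at first under the shelf, 0.3 to 0.5 kg empty; origin under the block's centre, x axis pointing away from its handle, towards the shelf. Six 40 mm square pockets: 2 rows (x = -32, +32 mm) of 3 (y = -64, 0, +64 mm). Two of them, different ones each time and hidden from sight, already hold a spare part under the dust plate
- tray_handle (a point): the tray's handle, an upright black post 20 x 20 mm; this point is the centre of its top, 72 mm above the tray's underside, at x = -124 mm, y = 0 in the tray's frame. A tongue 40 mm wide and 6 mm thick joins its foot to the block
- shelf: low grey shelf fixed to the bench, 160 mm deep (x), 276 mm wide (y); origin on the bench under its centre, x axis pointing inwards from its open front, which faces the tray. Board underside 102 mm, top 114 mm up; clear width y = -126 to +126 mm; front edge x = -80 mm; the back panel stops the tray with its origin at x = +10 mm. Tins up to 175 mm above the bench stand on the board's back half
- plate0: square dust plate, 38 mm, of the tray pocket at x = -32, y = -64 mm in the tray's frame; origin at the centre of its top face, at rest 43 mm above the tray's underside (2 mm below the rim). Pushed down it yields against a weak spring (0.5 to 0.9 N, less than a nozzle's weight) and springs back: by 33 mm if the pocket is free, by only 2 mm if something is underneath
- plate1: square dust plate, 38 mm, of the tray pocket at x = -32, y = 0 mm in the tray's frame; origin at the centre of its top face, at rest 43 mm above the tray's underside (2 mm below the rim). Pushed down it yields against a weak spring (0.5 to 0.9 N, less than a nozzle's weight) and springs back: by 33 mm if the pocket is free, by only 2 mm if something is underneath
- plate2: square dust plate, 38 mm, of the tray pocket at x = -32, y = 64 mm in the tray's frame; origin at the centre of its top face, at rest 43 mm above the tray's underside (2 mm below the rim). Pushed down it yields against a weak spring (0.5 to 0.9 N, less than a nozzle's weight) and springs back: by 33 mm if the pocket is free, by only 2 mm if something is underneath
- plate3: square dust plate, 38 mm, of the tray pocket at x = 32, y = -64 mm in the tray's frame; origin at the centre of its top face, at rest 43 mm above the tray's underside (2 mm below the rim). Pushed down it yields against a weak spring (0.5 to 0.9 N, less than a nozzle's weight) and springs back: by 33 mm if the pocket is free, by only 2 mm if something is underneath
- plate4: square dust plate, 38 mm, of the tray pocket at x = 32, y = 0 mm in the tray's frame; origin at the centre of its top face, at rest 43 mm above the tray's underside (2 mm below the rim). Pushed down it yields against a weak spring (0.5 to 0.9 N, less than a nozzle's weight) and springs back: by 33 mm if the pocket is free, by only 2 mm if something is underneath
- plate5: square dust plate, 38 mm, of the tray pocket at x = 32, y = 64 mm in the tray's frame; origin at the centre of its top face, at rest 43 mm above the tray's underside (2 mm below the rim). Pushed down it yields against a weak spring (0.5 to 0.9 N, less than a nozzle's weight) and springs back: by 33 mm if the pocket is free, by only 2 mm if something is underneath
- nozzle0: copper gas nozzle, a plain upright sleeve 34 mm across and 80 mm tall, about 0.17 kg, at first standing on the bench; origin at the centre of its lower end, z axis along it. Fully down in a free pocket its lower end is 10 mm above the tray's underside and its top at 90 mm; on a taken pocket its top stands at 121 mm. Three or four nozzles are present; None if absent
- nozzle1: copper gas nozzle, a plain upright sleeve 34 mm across and 80 mm tall, about 0.17 kg, at first standing on the bench; origin at the centre of its lower end, z axis along it. Fully down in a free pocket its lower end is 10 mm above the tray's underside and its top at 90 mm; on a taken pocket its top stands at 121 mm. Three or four nozzles are present; None if absent
- nozzle2: copper gas nozzle, a plain upright sleeve 34 mm across and 80 mm tall, about 0.17 kg, at first standing on the bench; origin at the centre of its lower end, z axis along it. Fully down in a free pocket its lower end is 10 mm above the tray's underside and its top at 90 mm; on a taken pocket its top stands at 121 mm. Three or four nozzles are present; None if absent
- nozzle3: copper gas nozzle, a plain upright sleeve 34 mm across and 80 mm tall, about 0.17 kg, at first standing on the bench; origin at the centre of its lower end, z axis along it. Fully down in a free pocket its lower end is 10 mm above the tray's underside and its top at 90 mm; on a taken pocket its top stands at 121 mm. Three or four nozzles are present; None if absent
- jar: bystander: small clear jar with a steel lid, 32 mm across, 50 mm tall; origin under its centre
- spray: bystander: grey spray can, 56 mm across, 150 mm tall; origin under its centre
- hammer: bystander: hammer lying flat
- brush: bystander: brush lying flat
- wrench: bystander: wrench lying flat
- square: bystander: red magnetic welding square, 90 x 90 mm, 18 mm high, lying flat
Things that resemble listed ones, but are neither listed nor needed, are in the scene too. What is shaped like the nozzle1 but green is not meant.

How it is judged:
By the outcome, as a careful person would: the job done as asked, in the order asked, and still so for the second after the job is handed in, with the robot touching nothing.
Of slug0, slug1, slug2, slug3, slug4, slug5 only 2 to 2 are there at a start; the rules pass over those that are not, and their reading is None.
Of nozzle0, nozzle1, nozzle2, nozzle3 only 3 to 4 are there at a start; the rules pass over those that are not, and their reading is None.
At some moment in a run one of tray may be knocked a few centimetres aside while the robot is not near it.
It also fails if it takes over 210 s, if anything falls off the work surface, if the arm or the gripper's body presses on something with over 40 N, if the wrist force passes 120 N, or if a joint passes its speed limit or range.

## Working session

There is one attempt and no reset: what is moved stays moved. The work goes in short steps, Python scripts to look and compute and a tool call to move; the robot and the scene stay as the last step left them, time stands still between calls to the robot, and variables do not carry over. Pictures are saved under pics/ and viewed, about 12 in all and at most 16, crops included, and the job is handed in when it is done.

Besides the shell and the picture viewer there is one more tool, called after "Emit:" as name(argument=value, ...) on one line, values as JSON. servo_tool: Moves the arm, as the interface text tells. Its arguments: {"type":"object","properties":{"increments":{"type":"array","items":{"type":"object","properties":{"dx":{"type":"number"},"dy":{"type":"number"},"dz":{"type":"number"},"rx":{"type":"number"},"ry":{"type":"number"},"rz":{"type":"number"}}}},"fingers":{"type":"number"},"grip_force":{"type":"number"}},"required":["increments"]}

```bash
ls; mkdir -p pics
cat > h.py <<'E'
import numpy as np, cv2
from rig import status, imaging, ticket
def grab(n,save=None):
    s=status.sense(); f=imaging.grab_frame(n)
    if n=="wrist":
        from scipy.spatial.transform import Rotation as Ro
        T=np.eye(4);T[:3,:3]=Ro.from_euler('xyz',s['orientation']).as_matrix();T[:3,3]=s['ee_pos']
        W=np.linalg.inv(T@np.array(f['T_tool_cam']));f['R']=W[:3,:3];f['t']=W[:3,3]
    f['R']=np.array(f['R']);f['t']=np.array(f['t'])
    if save: cv2.imwrite('pics/'+save,cv2.cvtColor(f['image'],cv2.COLOR_RGB2BGR))
    return f
def ray(f,u,v,z):
    d=f['R'].T@np.array([(u-f['cx'])/f['fx'],(v-f['cy'])/f['fy'],1]);c=-f['R'].T@f['t']
    return (c+d*(z-c[2])/d[2])[:2].round(4)
def proj(f,X):
    p=f['R']@np.array(X)+f['t'];return np.array([f['fx']*p[0]/p[2]+f['cx'],f['fy']*p[1]/p[2]+f['cy']]).round(1)
def blobs(f,lo,hi,amin=60):
    h=cv2.cvtColor(f['image'],cv2.COLOR_RGB2HSV);m=cv2.inRange(h,np.array(lo),np.array(hi))
    n,_,st,c=cv2.connectedComponentsWithStats(m)
    return [(st[i].tolist(),c[i].round(1).tolist()) for i in range(1,n) if st[i][4]>=amin]
E
python3 - <<'E'
from h import *
for n in("scene","top"):
    f=grab(n,n+"0.png");print(n,f['fx'],f['cx'],f['cy'],(-f['R'].T@f['t']).round(3),f['R'].round(3).tolist())
print(status.sense())
E
```

```text
pics
scene 397.5071755551943 324.5616222542098 202.72716362416156 [1.003 0.728 0.879] [[-0.857, 0.515, 0.013], [0.351, 0.603, -0.717], [-0.377, -0.61, -0.697]]
top 438.5679496692497 321.0072847713868 199.6389266915506 [0.435 0.003 1.569] [[-0.027, -0.999, -0.017], [-0.995, 0.028, -0.096], [0.097, 0.014, -0.995]]
{'time_s': 0.1, 'joint_positions': array([-1.25862642e+00,  3.00377017e-01,  1.52148573e+00, -1.92336717e-05,
        1.32071446e+00, -6.65802788e-02]), 'joint_velocities': array([-0.00149637,  0.00046509, -0.00161954,  0.00018063,  0.00088649,
       -0.00024623]), 'joint_efforts': array([ 2.70927383e-03, -5.32635820e+01, -3.53280652e+01,  7.10748928e-02,
        2.34572939e-02, -6.56018642e-05]), 'ee_pos': array([ 0.20333201, -0.51089423,  0.30217823]), 'orientation': array([-3.14154574e+00,  9.83613953e-04, -1.19204135e+00]), 'contact_force': array([-0.01554659, -0.4228871 , -0.08669579]), 'torque': array([0.03353168, 0.03446619, 0.04608426]), 'grip_width': 0.09421335000234297}
```

View pics/top0.png

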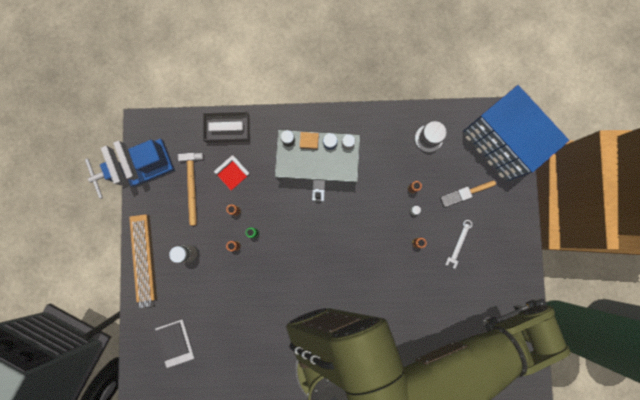

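View pics/scene0.png

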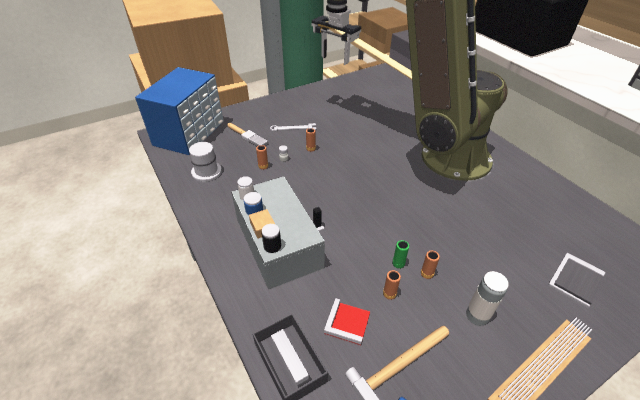

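Run:
```python
from h import *
f=grab("top");im=f['image'];g=grab("scene")
print('copper top');
for st,c in blobs(f,[3,110,60],[16,255,255],20):
    if 200<c[0]<460 and 170<c[1]<260: print(st,c,ray(f,*c,0.06))
print('copper scene')
for st,c in blobs(g,[3,110,50],[16,255,255],40): print(st,c,ray(g,*c,0.04))
print('handle',ray(f,318,195,0.072),'jar',ray(f,416,211,.05),'green',ray(f,252,232,.07))
h=cv2.cvtColor(im,cv2.COLOR_RGB2HSV)
crop=cv2.resize(im[110:215,180:480],None,fx=2.66,fy=2.66,interpolation=cv2.INTER_CUBIC)
cv2.imwrite('pics/c1.png',crop[:,:,::-1])
for n,u,v in(("FL",275,179),("FR",357,182),("BL",277,131),("BR",359,135)):print(n,ray(f,u,v,.114))
```

```text
copper top
[410, 181, 12, 12, 70] [415.0, 186.4] [ 0.6182 -0.3016]
[226, 205, 14, 10, 81] [233.0, 209.7] [0.5551 0.3299]
[413, 238, 13, 10, 78] [418.9, 242.5] [ 0.4251 -0.3057]
[226, 241, 13, 11, 77] [232.2, 245.8] [0.4309 0.3335]
copper scene
[125, 6, 118, 82, 5117] [185.4, 47.4] [ 0.5779 -1.3093]
[358, 8, 50, 45, 1449] [381.3, 27.0] [-0.4461 -1.0491]
[359, 61, 22, 8, 71] [368.5, 64.7] [-0.1103 -0.7011]
[132, 62, 13, 29, 80] [138.9, 79.0] [ 0.8533 -1.0826]
[218, 85, 31, 22, 441] [233.3, 95.2] [ 0.5476 -0.7465]
[306, 129, 10, 20, 155] [310.1, 139.3] [ 0.4255 -0.3129]
[256, 145, 12, 24, 183] [261.8, 157.3] [ 0.6204 -0.3034]
[250, 218, 12, 20, 62] [256.6, 230.2] [ 0.7721 -0.0059]
[421, 250, 19, 29, 283] [429.5, 265.0] [0.4324 0.3338]
[383, 270, 18, 29, 285] [391.1, 285.5] [0.5585 0.3331]
[372, 333, 77, 56, 165] [405.2, 364.3] [0.6555 0.5071]
handle [0.5966 0.0341] jar [ 0.5336 -0.303 ] green [0.476  0.2631]
FL [0.6501 0.176 ]
FR [ 0.632  -0.0983]
BL [0.8142 0.1665]
BR [ 0.7918 -0.1106]
```

View pics/c1.png

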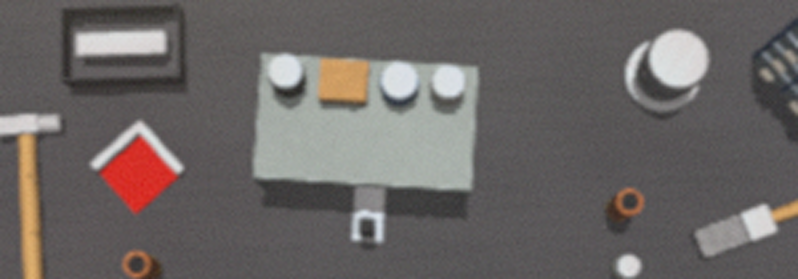

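Emit:
servo_tool(increments=[{"dx": 0.4,"dy": 0.65,"rz": -0.26},{"dx": 0.4,"dy": 0.65,"rz": -0.26},{"dx": 0.4,"dy": 0.65,"rz": -0.26},{"dx": 0.4,"dy": 0.65,"rz": -0.26},{"dx": 0.4,"dy": 0.65,"rz": -0.26},{"dx": 0.4,"dy": 0.65,"rz": -0.26},{"dx": 0.4,"dy": 0.65,"rz": -0.26},{"dx": 0.4,"dy": 0.65,"rz": -0.26},{"dx": 0.4,"dy": 0.65,"rz": -0.26},{"dx": 0.4,"dy": 0.65,"rz": -0.26},{"dx": 0.4,"dy": 0.65,"rz": -0.26},{"dx": 0.4,"dy": 0.65,"rz": -0.26},{"dx": 0.4,"dy": 0.65,"rz": -0.26},{"dx": 0.4,"dy": 0.65,"rz": -0.26},{"dx": 0},{"dx": 0}], fingers=-1, grip_force=30)

```text
schema error: expected keys dx, dy, dz, rx, ry, rz
```

Run:
```python
from h import *
s=status.sense();print(s['ee_pos'],s['orientation'],s['time_s'],s['contact_force'])
f=grab("wrist","w1.png");print((-f['R'].T@f['t']).round(3),f['R'].round(2).tolist(),f['fx'],f['cx'],f['cy'],proj(f,[.597,.034,.072]))
```

```text
[ 0.20335255 -0.51093092  0.30233541] [-3.14157350e+00  6.47193508e-04 -1.19197882e+00] 0.2 [-0.10832372 -0.27447624 -0.24853624]
[ 0.274 -0.483  0.384] [[0.37, -0.93, -0.0], [-0.9, -0.36, 0.26], [-0.25, -0.1, -0.96]] 321.6638666180738 324.3850597855235 199.72226703803148 [-351.8 -842. ]
```

View pics/w1.png

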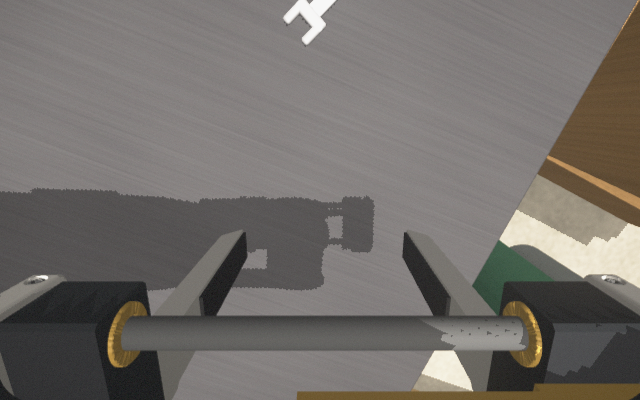

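Emit:
servo_tool(increments=[{"dx": 0.4,"dy": 0.65,"dz": 0,"rx": 0,"ry": 0,"rz": -0.26},{"dx": 0.4,"dy": 0.65,"dz": 0,"rx": 0,"ry": 0,"rz": -0.26},{"dx": 0.4,"dy": 0.65,"dz": 0,"rx": 0,"ry": 0,"rz": -0.26},{"dx": 0.4,"dy": 0.65,"dz": 0,"rx": 0,"ry": 0,"rz": -0.26},{"dx": 0.4,"dy": 0.65,"dz": 0,"rx": 0,"ry": 0,"rz": -0.26},{"dx": 0.4,"dy": 0.65,"dz": 0,"rx": 0,"ry": 0,"rz": -0.26},{"dx": 0.4,"dy": 0.65,"dz": 0,"rx": 0,"ry": 0,"rz": -0.26},{"dx": 0.4,"dy": 0.65,"dz": 0,"rx": 0,"ry": 0,"rz": -0.26},{"dx": 0.4,"dy": 0.65,"dz": 0,"rx": 0,"ry": 0,"rz": -0.26},{"dx": 0.4,"dy": 0.65,"dz": 0,"rx": 0,"ry": 0,"rz": -0.26},{"dx": 0.4,"dy": 0.65,"dz": 0,"rx": 0,"ry": 0,"rz": -0.26},{"dx": 0.4,"dy": 0.65,"dz": 0,"rx": 0,"ry": 0,"rz": -0.26},{"dx": 0.4,"dy": 0.65,"dz": 0,"rx": 0,"ry": 0,"rz": -0.26},{"dx": 0.4,"dy": 0.65,"dz": 0,"rx": 0,"ry": 0,"rz": -0.26},{"dx": 0,"dy": 0,"dz": 0,"rx": 0,"ry": 0,"rz": 0},{"dx": 0,"dy": 0,"dz": 0,"rx": 0,"ry": 0,"rz": 0}], fingers=-1, grip_force=30)

```text
time_s: 2.25
ee_pos: [0.5391, 0.0347, 0.3024]
orientation: [3.141, -0.0, -1.628]
contact_force: [-0.9, -0.5, 0.5]
grip_width: 0.0941
```

Run:
```python
from h import *
s=status.sense();print(s['ee_pos'],s['orientation'],s['time_s'],s['contact_force'])
f=grab("wrist","w2.png");print((-f['R'].T@f['t']).round(3),f['R'].round(2).tolist(),proj(f,[.597,.034,.072]))
```

```text
[0.5391421  0.03470594 0.30243364] [ 3.14106770e+00 -1.90991365e-04 -1.62833957e+00] 2.25 [-0.93018991 -0.46841662  0.53154996]
[0.615 0.03  0.385] [[-0.06, -1.0, 0.0], [-0.96, 0.06, 0.26], [-0.26, 0.02, -0.96]] [321.3 131.3]
```

View pics/w2.png

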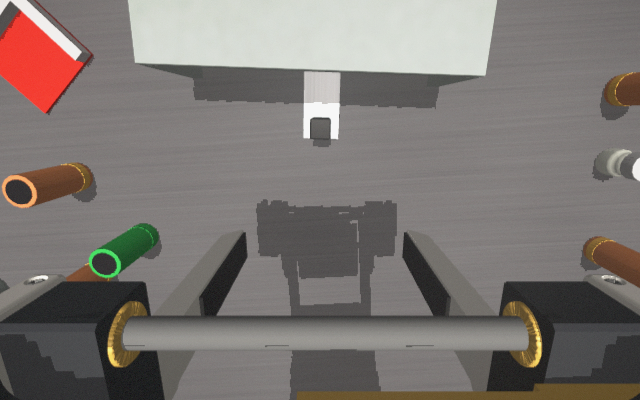

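Run:
```python
from h import *
f=grab("wrist")
print('handle',ray(f,320.5,127,.072),'bd',ray(f,135,62,.102),ray(f,486,75,.102))
print('tongue sides',ray(f,304,135,.006),ray(f,339,137,.006),ray(f,305,75,.006),ray(f,340.5,76,.006))
print('red', ray(f,20,190,.08),'green',ray(f,104,262,.08))
```

```text
handle [0.601  0.0341] bd [0.663  0.1814] [ 0.636  -0.1051]
tongue sides [0.5902 0.0546] [0.5855 0.0143] [0.655  0.0486] [0.6517 0.0095]
red [0.5589 0.3299] green [0.4782 0.2666]
```

Emit:
servo_tool(increments=[{"dx": 0.5,"dy": 0,"dz": -0.2,"rx": 0,"ry": 0,"rz": -0.18},{"dx": 0.5,"dy": 0,"dz": -0.3,"rx": 0,"ry": 0,"rz": 0},{"dx": 0,"dy": 0,"dz": -0.5,"rx": 0,"ry": 0,"rz": 0},{"dx": 0,"dy": 0,"dz": -0.6,"rx": 0,"ry": 0,"rz": 0},{"dx": 0,"dy": 0,"dz": -0.6,"rx": 0,"ry": 0,"rz": 0},{"dx": 0,"dy": 0,"dz": -0.4,"rx": 0,"ry": 0,"rz": 0},{"dx": 0,"dy": 0,"dz": -0.2,"rx": 0,"ry": 0,"rz": 0},{"dx": 0,"dy": 0,"dz": 0,"rx": 0,"ry": 0,"rz": 0}])

```text
time_s: 3.35
ee_pos: [0.5993, 0.0345, 0.1346]
orientation: [3.141, -0.0, -1.651]
contact_force: [-1.0, -0.9, 0.7]
grip_width: 0.0941
```

Emit:
servo_tool(increments=[{"dx": 0,"dy": 0,"dz": 0,"rx": 0,"ry": 0,"rz": 0},{"dx": 0,"dy": 0,"dz": 0,"rx": 0,"ry": 0,"rz": 0},{"dx": 0,"dy": 0,"dz": 0,"rx": 0,"ry": 0,"rz": 0},{"dx": 0,"dy": 0,"dz": 0,"rx": 0,"ry": 0,"rz": 0},{"dx": 0,"dy": 0,"dz": 0,"rx": 0,"ry": 0,"rz": 0},{"dx": 0,"dy": 0,"dz": 0,"rx": 0,"ry": 0,"rz": 0}], fingers=1, grip_force=25)

```text
time_s: 4.1
ee_pos: [0.5994, 0.035, 0.1346]
orientation: [-3.142, 0.0, -1.65]
contact_force: [0.8, 0.4, -0.1]
grip_width: 0.0373
```

Emit:
servo_tool(increments=[{"dx": 0,"dy": 0,"dz": 0,"rx": 0,"ry": 0,"rz": 0},{"dx": 0,"dy": 0,"dz": 0,"rx": 0,"ry": 0,"rz": 0},{"dx": 0,"dy": 0,"dz": 0,"rx": 0,"ry": 0,"rz": 0},{"dx": 0,"dy": 0,"dz": 0,"rx": 0,"ry": 0,"rz": 0}])

```text
time_s: 4.6
ee_pos: [0.5994, 0.035, 0.1346]
orientation: [3.142, 0.0, -1.65]
contact_force: [0.2, 1.5, 0.2]
grip_width: 0.0196
```

Emit:
servo_tool(increments=[{"dx": -0.15,"dy": 0.012,"dz": 0,"rx": 0,"ry": 0,"rz": 0},{"dx": -0.25,"dy": 0.02,"dz": 0,"rx": 0,"ry": 0,"rz": 0},{"dx": -0.3,"dy": 0.024,"dz": 0,"rx": 0,"ry": 0,"rz": 0},{"dx": -0.3,"dy": 0.024,"dz": 0,"rx": 0,"ry": 0,"rz": 0},{"dx": -0.3,"dy": 0.024,"dz": 0,"rx": 0,"ry": 0,"rz": 0},{"dx": -0.3,"dy": 0.024,"dz": 0,"rx": 0,"ry": 0,"rz": 0},{"dx": -0.3,"dy": 0.024,"dz": 0,"rx": 0,"ry": 0,"rz": 0},{"dx": -0.3,"dy": 0.024,"dz": 0,"rx": 0,"ry": 0,"rz": 0},{"dx": -0.3,"dy": 0.024,"dz": 0,"rx": 0,"ry": 0,"rz": 0},{"dx": -0.3,"dy": 0.024,"dz": 0,"rx": 0,"ry": 0,"rz": 0},{"dx": -0.3,"dy": 0.024,"dz": 0,"rx": 0,"ry": 0,"rz": 0},{"dx": -0.3,"dy": 0.024,"dz": 0,"rx": 0,"ry": 0,"rz": 0},{"dx": -0.2,"dy": 0.016,"dz": 0,"rx": 0,"ry": 0,"rz": 0},{"dx": -0.1,"dy": 0.008,"dz": 0,"rx": 0,"ry": 0,"rz": 0},{"dx": 0,"dy": 0,"dz": 0,"rx": 0,"ry": 0,"rz": 0},{"dx": 0,"dy": 0,"dz": 0,"rx": 0,"ry": 0,"rz": 0}])

```text
time_s: 6.6
ee_pos: [0.3773, 0.0528, 0.1346]
orientation: [3.14, -0.0, -1.65]
contact_force: [-6.2, 0.0, 3.9]
grip_width: 0.0201
```

Emit:
servo_tool(increments=[{"dx": 0,"dy": 0,"dz": 0,"rx": 0,"ry": 0,"rz": 0},{"dx": 0,"dy": 0,"dz": 0,"rx": 0,"ry": 0,"rz": 0},{"dx": 0,"dy": 0,"dz": 0,"rx": 0,"ry": 0,"rz": 0},{"dx": 0,"dy": 0,"dz": 0.4,"rx": 0,"ry": 0,"rz": 0},{"dx": 0,"dy": 0,"dz": 0.7,"rx": 0,"ry": 0,"rz": 0},{"dx": 0.2,"dy": 0,"dz": 0.8,"rx": 0,"ry": 0,"rz": 0},{"dx": 0.4,"dy": -0.05,"dz": 0.8,"rx": 0,"ry": 0,"rz": 0},{"dx": 0.4,"dy": -0.05,"dz": 0.6,"rx": 0,"ry": 0,"rz": 0},{"dx": 0.4,"dy": -0.03,"dz": 0.3,"rx": 0,"ry": 0,"rz": 0},{"dx": 0,"dy": 0,"dz": 0,"rx": 0,"ry": 0,"rz": 0},{"dx": 0,"dy": 0,"dz": 0,"rx": 0,"ry": 0,"rz": 0}], fingers=-1)

```text
time_s: 7.98
ee_pos: [0.4607, 0.045, 0.3496]
orientation: [3.14, -0.0, -1.65]
contact_force: [0.8, -0.4, -0.2]
grip_width: 0.0938
```

Run:
```python
from h import *
s=status.sense();print(s['ee_pos'],s['orientation'],s['time_s'],s['contact_force'])
f=grab("wrist","w3.png")
```

```text
[0.46073403 0.04501277 0.34964662] [ 3.14000389e+00 -1.44300198e-04 -1.65034062e+00] 7.975 [ 0.81092564 -0.40659214 -0.20708664]
```

View pics/w3.png

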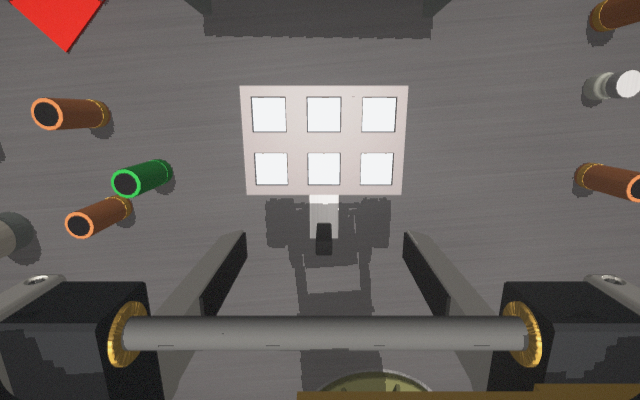

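```bash
cat >> h.py <<'E'
P=np.array([[-32,-64],[-32,0],[-32,64],[32,-64],[32,0],[32,64]])/1000.
def fitpose(L,W):
    Lc,Wc=L-L.mean(0),W-W.mean(0)
    th=np.arctan2((Lc[:,0]*Wc[:,1]-Lc[:,1]*Wc[:,0]).sum(),(Lc*Wc).sum())
    R=np.array([[np.cos(th),-np.sin(th)],[np.sin(th),np.cos(th)]]);o=W.mean(0)-R@L.mean(0)
    return o,th,R,np.linalg.norm(L@R.T+o-W,axis=1).max()
def rimpose(f,save=None):
    "tray pose from the outline of its top face (z=.045)"
    h=cv2.cvtColor(f['image'],cv2.COLOR_RGB2HSV);m=cv2.inRange(h,np.array([0,0,170]),np.array([180,60,255]))
    m=cv2.morphologyEx(m,cv2.MORPH_CLOSE,np.ones((9,9)));m=cv2.morphologyEx(m,cv2.MORPH_OPEN,np.ones((35,35)))
    c=max(cv2.findContours(m,cv2.RETR_EXTERNAL,cv2.CHAIN_APPROX_NONE)[0],key=cv2.contourArea)
    w=np.array([ray(f,*p,.045) for p in c[:,0,:]]).astype(np.float32)
    (x,y),s,a=cv2.minAreaRect(w);return np.array([x,y]),s,a
def platepose(f):
    h=cv2.cvtColor(f['image'],cv2.COLOR_RGB2HSV);v=h[:,:,2]
    m=cv2.inRange(h,np.array([0,0,200]),np.array([180,40,255]))
    r=[]
    for c in cv2.findContours(m,cv2.RETR_CCOMP,cv2.CHAIN_APPROX_NONE)[0]:
        if cv2.contourArea(c)<150: continue
        w=np.array([ray(f,*p,.043) for p in c[:,0,:]]).astype(np.float32);(x,y),s,a=cv2.minAreaRect(w)
        if 0.030<min(s) and max(s)<.047: r.append((x,y,*s,a,m[int(c[:,0,1].mean()),int(c[:,0,0].mean())]))
    return r
E
python3 - <<'E'
from h import *
f=grab("wrist")
print(rimpose(f))
for r in platepose(f):print(np.round(r,4))
print(f['image'][90,290],f['image'][115,270],f['image'][170,270],f['image'][150,270])
for u,v in((240.5,86),(408,86),(402,194),(247,195)):print(ray(f,u,v,.045))
for u,v in((47,114),(81,225)):print('noz',ray(f,u,v,.08))
E
```

```text
(array([0.50090635, 0.04256045]), (0.1920350193977356, 0.12674033641815186), 85.38231658935547)
[4.6960e-01 4.5100e-02 3.8000e-02 3.7100e-02 8.5413e+01 2.5500e+02]
[5.33100e-01 3.99000e-02 3.66000e-02 3.62000e-02 8.53837e+01 2.55000e+02]
[ 4.6250e-01 -1.9400e-02  4.4100e-02  4.5800e-02  8.5199e+01  2.5500e+02]
[4.68300e-01 4.52000e-02 4.33000e-02 4.45000e-02 8.53894e+01 2.55000e+02]
[4.72900e-01 1.09800e-01 4.48000e-02 4.58000e-02 8.54261e+01 2.55000e+02]
[ 5.27800e-01 -2.45000e-02  4.31000e-02  4.30000e-02  8.53955e+01
  2.55000e+02]
[5.33000e-01 3.98000e-02 4.34000e-02 4.30000e-02 8.53954e+01 2.55000e+02]
[5.38200e-01 1.04100e-01 4.32000e-02 4.30000e-02 8.53954e+01 2.55000e+02]
[222 214 212] [243 244 245] [243 244 245] [212 201 198]
[0.5716 0.1314]
[ 0.5563 -0.0583]
[ 0.4299 -0.0495]
[0.4441 0.1425]
noz [0.5571 0.3309]
noz [0.4323 0.33  ]
```

Emit:
servo_tool(increments=[{"dx": 0.14,"dy": 0,"dz": -0.4,"rx": 0,"ry": 0,"rz": 0},{"dx": 0,"dy": 0,"dz": -0.6,"rx": 0,"ry": 0,"rz": 0},{"dx": 0,"dy": 0,"dz": -0.6,"rx": 0,"ry": 0,"rz": 0},{"dx": 0,"dy": 0,"dz": -0.6,"rx": 0,"ry": 0,"rz": 0},{"dx": 0,"dy": 0,"dz": -0.6,"rx": 0,"ry": 0,"rz": 0},{"dx": 0,"dy": 0,"dz": -0.3,"rx": 0,"ry": 0,"rz": 0},{"dx": 0,"dy": 0,"dz": -0.1,"rx": 0,"ry": 0,"rz": 0},{"dx": 0,"dy": 0,"dz": 0,"rx": 0,"ry": 0,"rz": 0},{"dx": 0,"dy": 0,"dz": 0,"rx": 0,"ry": 0,"rz": 0},{"dx": 0,"dy": 0,"dz": 0,"rx": 0,"ry": 0,"rz": 0}], fingers=1, grip_force=20)

```text
time_s: 9.32
ee_pos: [0.47, 0.045, 0.1593]
orientation: [-3.14, 0.0, -1.65]
contact_force: [0.2, 0.8, 0.3]
grip_width: 0.001
```

Emit:
servo_tool(increments=[{"dx": 0,"dy": 0,"dz": -0.1,"rx": 0,"ry": 0,"rz": 0},{"dx": 0,"dy": 0,"dz": -0.1,"rx": 0,"ry": 0,"rz": 0},{"dx": 0,"dy": 0,"dz": -0.05,"rx": 0,"ry": 0,"rz": 0},{"dx": 0,"dy": 0,"dz": 0,"rx": 0,"ry": 0,"rz": 0}])

```text
time_s: 9.82
ee_pos: [0.4697, 0.045, 0.1433]
orientation: [3.141, -0.0, -1.65]
contact_force: [-0.4, -0.0, 0.2]
grip_width: 0.0005
```

Emit:
servo_tool(increments=[{"dx": 0,"dy": 0,"dz": -0.1,"rx": 0,"ry": 0,"rz": 0},{"dx": 0,"dy": 0,"dz": -0.06,"rx": 0,"ry": 0,"rz": 0},{"dx": 0,"dy": 0,"dz": 0,"rx": 0,"ry": 0,"rz": 0}])

```text
time_s: 10.2
ee_pos: [0.4697, 0.0449, 0.1338]
orientation: [3.141, -0.0, -1.65]
contact_force: [0.1, 0.5, 1.0]
grip_width: 0.0006
```

Emit:
servo_tool(increments=[{"dx": 0,"dy": 0,"dz": -0.1,"rx": 0,"ry": 0,"rz": 0},{"dx": 0,"dy": 0,"dz": -0.15,"rx": 0,"ry": 0,"rz": 0},{"dx": 0,"dy": 0,"dz": 0,"rx": 0,"ry": 0,"rz": 0}])

```text
time_s: 10.58
ee_pos: [0.4695, 0.0449, 0.1182]
orientation: [3.14, -0.0, -1.65]
contact_force: [-0.5, -0.8, 0.8]
grip_width: 0.0004
```

Emit:
servo_tool(increments=[{"dx": 0,"dy": 0,"dz": 0.4,"rx": 0,"ry": 0,"rz": 0},{"dx": 0,"dy": 0,"dz": 0.3,"rx": 0,"ry": 0,"rz": 0},{"dx": -0.04,"dy": -0.4,"dz": 0,"rx": 0,"ry": 0,"rz": 0},{"dx": -0.05,"dy": -0.66,"dz": 0,"rx": 0,"ry": 0,"rz": 0},{"dx": 0,"dy": 0,"dz": -0.2,"rx": 0,"ry": 0,"rz": 0},{"dx": 0,"dy": 0,"dz": -0.1,"rx": 0,"ry": 0,"rz": 0},{"dx": 0,"dy": 0,"dz": -0.08,"rx": 0,"ry": 0,"rz": 0},{"dx": 0,"dy": 0,"dz": -0.07,"rx": 0,"ry": 0,"rz": 0},{"dx": 0,"dy": 0,"dz": 0,"rx": 0,"ry": 0,"rz": 0}])

```text
time_s: 11.7
ee_pos: [0.4644, -0.0183, 0.1338]
orientation: [3.141, 0.0, -1.65]
contact_force: [-0.0, -0.0, 1.1]
grip_width: 0.0002
```

Emit:
servo_tool(increments=[{"dx": 0,"dy": 0,"dz": -0.1,"rx": 0,"ry": 0,"rz": 0},{"dx": 0,"dy": 0,"dz": -0.15,"rx": 0,"ry": 0,"rz": 0},{"dx": 0,"dy": 0,"dz": 0,"rx": 0,"ry": 0,"rz": 0}])

```text
time_s: 12.08
ee_pos: [0.4641, -0.0186, 0.1183]
orientation: [3.14, 0.0, -1.65]
contact_force: [-0.3, -0.4, 0.8]
grip_width: 0.0008
```

Emit:
servo_tool(increments=[{"dx": 0,"dy": 0,"dz": 0.4,"rx": 0,"ry": 0,"rz": 0},{"dx": 0,"dy": 0,"dz": 0.3,"rx": 0,"ry": 0,"rz": 0},{"dx": 0.53,"dy": -0.04,"dz": 0,"rx": 0,"ry": 0,"rz": 0},{"dx": 0.53,"dy": -0.05,"dz": 0,"rx": 0,"ry": 0,"rz": 0},{"dx": 0,"dy": 0,"dz": -0.2,"rx": 0,"ry": 0,"rz": 0},{"dx": 0,"dy": 0,"dz": -0.1,"rx": 0,"ry": 0,"rz": 0},{"dx": 0,"dy": 0,"dz": -0.08,"rx": 0,"ry": 0,"rz": 0},{"dx": 0,"dy": 0,"dz": -0.07,"rx": 0,"ry": 0,"rz": 0},{"dx": 0,"dy": 0,"dz": 0,"rx": 0,"ry": 0,"rz": 0}])

```text
time_s: 13.2
ee_pos: [0.5275, -0.024, 0.138]
orientation: [-3.142, -0.0, -1.65]
contact_force: [-26.9, 2.8, 56.5]
grip_width: 0.0007
```

Emit:
servo_tool(increments=[{"dx": 0,"dy": 0,"dz": 0.4,"rx": 0,"ry": 0,"rz": 0},{"dx": 0.05,"dy": 0.53,"dz": 0,"rx": 0,"ry": 0,"rz": 0},{"dx": 0.04,"dy": 0.53,"dz": 0,"rx": 0,"ry": 0,"rz": 0},{"dx": 0,"dy": 0,"dz": -0.1,"rx": 0,"ry": 0,"rz": 0},{"dx": 0,"dy": 0,"dz": -0.1,"rx": 0,"ry": 0,"rz": 0},{"dx": 0,"dy": 0,"dz": -0.08,"rx": 0,"ry": 0,"rz": 0},{"dx": 0,"dy": 0,"dz": -0.08,"rx": 0,"ry": 0,"rz": 0},{"dx": 0,"dy": 0,"dz": 0,"rx": 0,"ry": 0,"rz": 0}])

```text
time_s: 14.2
ee_pos: [0.5333, 0.0392, 0.1361]
orientation: [3.141, -0.0, -1.651]
contact_force: [-0.6, -0.2, 0.4]
grip_width: 0.0002
```

Emit:
servo_tool(increments=[{"dx": 0,"dy": 0,"dz": -0.08,"rx": 0,"ry": 0,"rz": 0},{"dx": 0,"dy": 0,"dz": -0.1,"rx": 0,"ry": 0,"rz": 0},{"dx": 0,"dy": 0,"dz": -0.1,"rx": 0,"ry": 0,"rz": 0},{"dx": 0,"dy": 0,"dz": 0,"rx": 0,"ry": 0,"rz": 0}])

```text
time_s: 14.7
ee_pos: [0.5332, 0.0396, 0.1191]
orientation: [3.141, -0.0, -1.65]
contact_force: [0.3, -0.4, 1.1]
grip_width: 0.0002
```

Emit:
servo_tool(increments=[{"dx": 0,"dy": 0,"dz": 0.4,"rx": 0,"ry": 0,"rz": 0},{"dx": 0,"dy": 0,"dz": 0.28,"rx": 0,"ry": 0,"rz": 0},{"dx": 0.05,"dy": 0.53,"dz": 0,"rx": 0,"ry": 0,"rz": 0},{"dx": 0.04,"dy": 0.53,"dz": 0,"rx": 0,"ry": 0,"rz": 0},{"dx": 0,"dy": 0,"dz": -0.2,"rx": 0,"ry": 0,"rz": 0},{"dx": 0,"dy": 0,"dz": -0.1,"rx": 0,"ry": 0,"rz": 0},{"dx": 0,"dy": 0,"dz": -0.08,"rx": 0,"ry": 0,"rz": 0},{"dx": 0,"dy": 0,"dz": -0.04,"rx": 0,"ry": 0,"rz": 0},{"dx": 0,"dy": 0,"dz": 0,"rx": 0,"ry": 0,"rz": 0}])

```text
time_s: 15.82
ee_pos: [0.5388, 0.1028, 0.1352]
orientation: [3.142, -0.0, -1.651]
contact_force: [0.2, -0.4, 0.2]
grip_width: 0.0006
```

p5 looks free; then p2 should be the taken one; press both to confirm.

Emit:
servo_tool(increments=[{"dx": 0,"dy": 0,"dz": -0.08,"rx": 0,"ry": 0,"rz": 0},{"dx": 0,"dy": 0,"dz": -0.1,"rx": 0,"ry": 0,"rz": 0},{"dx": 0,"dy": 0,"dz": -0.1,"rx": 0,"ry": 0,"rz": 0},{"dx": 0,"dy": 0,"dz": 0,"rx": 0,"ry": 0,"rz": 0}])

```text
time_s: 16.32
ee_pos: [0.5385, 0.1032, 0.1178]
orientation: [3.141, -0.0, -1.65]
contact_force: [-0.6, 0.3, 0.8]
grip_width: 0.0003
```

Emit:
servo_tool(increments=[{"dx": 0,"dy": 0,"dz": 0.4,"rx": 0,"ry": 0,"rz": 0},{"dx": 0,"dy": 0,"dz": 0.28,"rx": 0,"ry": 0,"rz": 0},{"dx": -0.53,"dy": 0.04,"dz": 0,"rx": 0,"ry": 0,"rz": 0},{"dx": -0.53,"dy": 0.05,"dz": 0,"rx": 0,"ry": 0,"rz": 0},{"dx": 0,"dy": 0,"dz": -0.2,"rx": 0,"ry": 0,"rz": 0},{"dx": 0,"dy": 0,"dz": -0.1,"rx": 0,"ry": 0,"rz": 0},{"dx": 0,"dy": 0,"dz": -0.08,"rx": 0,"ry": 0,"rz": 0},{"dx": 0,"dy": 0,"dz": -0.02,"rx": 0,"ry": 0,"rz": 0},{"dx": 0,"dy": 0,"dz": 0,"rx": 0,"ry": 0,"rz": 0}])

```text
time_s: 17.45
ee_pos: [0.476, 0.1085, 0.138]
orientation: [-3.141, 0.0, -1.651]
contact_force: [-20.8, -4.1, 49.0]
grip_width: 0.0003
```

Emit:
servo_tool(increments=[{"dx": 0,"dy": 0,"dz": 0.7,"rx": 0,"ry": 0,"rz": 0},{"dx": 0,"dy": 0.2,"dz": 0.8,"rx": 0,"ry": 0,"rz": 0},{"dx": -0.15,"dy": 0.6,"dz": 0.4,"rx": 0,"ry": 0,"rz": 0},{"dx": -0.15,"dy": 0.7,"dz": 0,"rx": 0,"ry": 0,"rz": 0},{"dx": -0.15,"dy": 0.7,"dz": 0,"rx": 0,"ry": 0,"rz": 0},{"dx": -0.15,"dy": 0.7,"dz": 0,"rx": 0,"ry": 0,"rz": 0},{"dx": -0.15,"dy": 0.6,"dz": 0,"rx": 0,"ry": 0,"rz": 0},{"dx": 0,"dy": 0.2,"dz": 0,"rx": 0,"ry": 0,"rz": 0},{"dx": 0,"dy": 0,"dz": 0,"rx": 0,"ry": 0,"rz": 0},{"dx": 0,"dy": 0,"dz": 0,"rx": 0,"ry": 0,"rz": 0}], fingers=-1)

```text
time_s: 18.7
ee_pos: [0.4307, 0.3296, 0.2491]
orientation: [3.141, -0.0, -1.651]
contact_force: [0.3, 0.6, -0.6]
grip_width: 0.0936
```

```bash
cat >> h.py <<'E'
def noz(f,near,z=.08):
    "top centre: circle round the copper rim's upper pixels near a guess (rim ellipse -> plane z)"
    u,v=proj(f,[*near,z]);h=cv2.cvtColor(f['image'],cv2.COLOR_RGB2HSV)
    m=cv2.inRange(h,np.array([3,90,40]),np.array([20,255,255]))
    n,l,st,c=cv2.connectedComponentsWithStats(m)
    best=min((i for i in range(1,n) if st[i][4]>100),key=lambda i:np.hypot(*(c[i]-[u,v])))
    cs,hi=cv2.findContours((l==best).astype(np.uint8),cv2.RETR_CCOMP,cv2.CHAIN_APPROX_NONE)
    o=[]
    for c_,hh in zip(cs,hi[0]):
        if cv2.contourArea(c_)<60: continue
        w=np.array([ray(f,*p,z) for p in c_[:,0,:]]).astype(np.float32)
        (x,y),s,a=cv2.minAreaRect(w);o.append(('hole' if hh[3]>=0 else 'outer',round(x,4),round(y,4),np.round(s,4)))
    return o
E
python3 - <<'E'
from h import *
f=grab("wrist","w4.png");print(noz(f,(.432,.331)))
E
```

```text
[('outer', 0.4385, 0.3309, array([0.0332, 0.0465])), ('hole', 0.4316, 0.3334, array([0.0254, 0.0248]))]
```

View pics/w4.png

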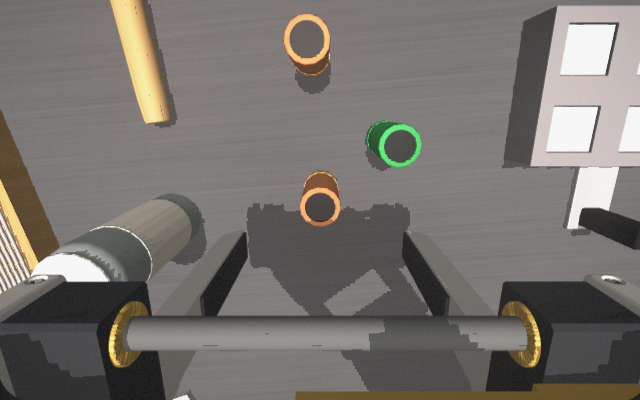

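Emit:
servo_tool(increments=[{"dx": 0.015,"dy": 0.06,"dz": -0.4,"rx": 0,"ry": 0,"rz": 0},{"dx": 0,"dy": 0,"dz": -0.6,"rx": 0,"ry": 0,"rz": 0},{"dx": 0,"dy": 0,"dz": -0.4,"rx": 0,"ry": 0,"rz": 0},{"dx": 0,"dy": 0,"dz": -0.25,"rx": 0,"ry": 0,"rz": 0},{"dx": 0,"dy": 0,"dz": 0,"rx": 0,"ry": 0,"rz": 0}])

```text
time_s: 19.38
ee_pos: [0.4312, 0.3337, 0.1498]
orientation: [3.141, -0.001, -1.651]
contact_force: [-0.6, -0.0, -0.4]
grip_width: 0.0939
```

Emit:
servo_tool(increments=[{"dx": 0,"dy": 0,"dz": 0,"rx": 0,"ry": 0,"rz": 0},{"dx": 0,"dy": 0,"dz": 0,"rx": 0,"ry": 0,"rz": 0},{"dx": 0,"dy": 0,"dz": 0,"rx": 0,"ry": 0,"rz": 0},{"dx": 0,"dy": 0,"dz": 0,"rx": 0,"ry": 0,"rz": 0},{"dx": 0,"dy": 0,"dz": 0,"rx": 0,"ry": 0,"rz": 0},{"dx": 0,"dy": 0,"dz": 0,"rx": 0,"ry": 0,"rz": 0},{"dx": 0,"dy": 0,"dz": 0,"rx": 0,"ry": 0,"rz": 0},{"dx": 0,"dy": 0,"dz": 0,"rx": 0,"ry": 0,"rz": 0}], fingers=1, grip_force=25)

```text
time_s: 20.38
ee_pos: [0.4311, 0.3342, 0.1502]
orientation: [3.142, -0.0, -1.65]
contact_force: [0.6, -0.6, -0.9]
grip_width: 0.034
```

Run:
```python
from h import *
f=grab("top");r=rimpose(f);print(r)
```

```text
(array([ 1.04734027, -0.75858873]), (0.7483735084533691, 0.48004350066185), 87.90473175048828)
```

Emit:
servo_tool(increments=[{"dx": 0,"dy": 0,"dz": 0.5,"rx": 0,"ry": 0,"rz": 0},{"dx": 0,"dy": 0,"dz": 0.8,"rx": 0,"ry": 0,"rz": 0},{"dx": 0,"dy": -0.1,"dz": 0.8,"rx": 0,"ry": 0,"rz": 0},{"dx": -0.05,"dy": -0.5,"dz": 0.5,"rx": 0,"ry": 0,"rz": 0},{"dx": -0.05,"dy": -0.7,"dz": 0.3,"rx": 0,"ry": 0,"rz": 0},{"dx": -0.05,"dy": -0.8,"dz": 0.1,"rx": 0,"ry": 0,"rz": 0},{"dx": -0.05,"dy": -0.8,"dz": 0,"rx": 0,"ry": 0,"rz": 0},{"dx": -0.05,"dy": -0.7,"dz": 0,"rx": 0,"ry": 0,"rz": 0},{"dx": -0.05,"dy": -0.5,"dz": 0,"rx": 0,"ry": 0,"rz": 0},{"dx": -0.05,"dy": -0.45,"dz": 0,"rx": 0,"ry": 0,"rz": 0},{"dx": 0,"dy": 0,"dz": 0,"rx": 0,"ry": 0,"rz": 0},{"dx": 0,"dy": 0,"dz": 0,"rx": 0,"ry": 0,"rz": 0}])

```text
time_s: 21.92
ee_pos: [0.4101, 0.0615, 0.3302]
orientation: [3.141, 0.0, -1.651]
contact_force: [1.1, 0.3, -1.8]
grip_width: 0.0335
```

```bash
cat >> h.py <<'E'
def tray(f):
    o,s,a=rimpose(f);
    if s[0]<s[1]: a+=90
    th=np.radians(((a%180)-90));R=np.array([[np.cos(th),-np.sin(th)],[np.sin(th),np.cos(th)]])
    print('tray',o.round(4),np.round(s,4),th.round(4));print('pockets',(P@R.T+o).round(4).tolist())
    return o,th,R
E
python3 - <<'E'
from h import *
print(status.sense()['grip_width'],status.sense()['ee_pos'])
f=grab("wrist","w5.png");tray(f)
E
```

```text
0.03345009908470639 [0.41008924 0.0614612  0.33021393]
tray [0.5013 0.0424] [0.1922 0.1263] -0.0806
pockets [[0.4643, -0.0188], [0.4694, 0.045], [0.4746, 0.1088], [0.5281, -0.024], [0.5332, 0.0398], [0.5384, 0.1036]]
```

Emit:
servo_tool(increments=[{"dx": 0.4,"dy": 0.1,"dz": 0,"rx": 0,"ry": 0,"rz": 0},{"dx": 0.6,"dy": 0.2,"dz": 0,"rx": 0,"ry": 0,"rz": 0},{"dx": 0.6,"dy": 0.2,"dz": -0.3,"rx": 0,"ry": 0,"rz": 0},{"dx": 0.4,"dy": 0.2,"dz": -0.5,"rx": 0,"ry": 0,"rz": 0},{"dx": 0.13,"dy": 0,"dz": -0.6,"rx": 0,"ry": 0,"rz": 0},{"dx": 0,"dy": 0,"dz": -0.4,"rx": 0,"ry": 0,"rz": 0},{"dx": 0,"dy": 0,"dz": -0.2,"rx": 0,"ry": 0,"rz": 0},{"dx": 0,"dy": 0,"dz": 0,"rx": 0,"ry": 0,"rz": 0}])

```text
time_s: 22.98
ee_pos: [0.5378, 0.1036, 0.21]
orientation: [3.141, -0.0, -1.65]
contact_force: [0.4, 0.4, -1.2]
grip_width: 0.0333
```

Nozzle bottom is at 60 mm; descend 49 mm.

Emit:
servo_tool(increments=[{"dx": 0,"dy": 0,"dz": -0.15,"rx": 0,"ry": 0,"rz": 0},{"dx": 0,"dy": 0,"dz": -0.17,"rx": 0,"ry": 0,"rz": 0},{"dx": 0,"dy": 0,"dz": -0.17,"rx": 0,"ry": 0,"rz": 0},{"dx": 0,"dy": 0,"dz": -0.17,"rx": 0,"ry": 0,"rz": 0},{"dx": 0,"dy": 0,"dz": -0.12,"rx": 0,"ry": 0,"rz": 0},{"dx": 0,"dy": 0,"dz": -0.04,"rx": 0,"ry": 0,"rz": 0},{"dx": 0,"dy": 0,"dz": 0,"rx": 0,"ry": 0,"rz": 0}])

```text
time_s: 23.85
ee_pos: [0.5378, 0.1031, 0.161]
orientation: [3.141, -0.0, -1.65]
contact_force: [0.0, -0.8, -0.9]
grip_width: 0.0336
```

Emit:
servo_tool(increments=[{"dx": 0,"dy": 0,"dz": 0,"rx": 0,"ry": 0,"rz": 0},{"dx": 0,"dy": 0,"dz": 0,"rx": 0,"ry": 0,"rz": 0},{"dx": 0,"dy": 0,"dz": 0.2,"rx": 0,"ry": 0,"rz": 0},{"dx": 0,"dy": 0,"dz": 0.5,"rx": 0,"ry": 0,"rz": 0},{"dx": 0,"dy": 0,"dz": 0.8,"rx": 0,"ry": 0,"rz": 0}], fingers=-0.06)

```text
time_s: 24.48
ee_pos: [0.5375, 0.1031, 0.252]
orientation: [3.14, -0.0, -1.65]
contact_force: [-0.5, 0.6, 0.2]
grip_width: 0.0499
```

Emit:
servo_tool(increments=[{"dx": 0.04,"dy": 0.4,"dz": 0,"rx": 0,"ry": 0,"rz": 0},{"dx": 0.07,"dy": 0.8,"dz": 0,"rx": 0,"ry": 0,"rz": 0},{"dx": 0.07,"dy": 0.8,"dz": 0,"rx": 0,"ry": 0,"rz": 0},{"dx": 0.07,"dy": 0.8,"dz": 0,"rx": 0,"ry": 0,"rz": 0},{"dx": 0.07,"dy": 0.7,"dz": 0,"rx": 0,"ry": 0,"rz": 0},{"dx": 0,"dy": 0.3,"dz": 0,"rx": 0,"ry": 0,"rz": 0},{"dx": 0,"dy": 0,"dz": 0,"rx": 0,"ry": 0,"rz": 0},{"dx": 0,"dy": 0,"dz": 0,"rx": 0,"ry": 0,"rz": 0}], fingers=-1)

```text
time_s: 25.48
ee_pos: [0.5573, 0.3299, 0.2514]
orientation: [-3.142, -0.0, -1.651]
contact_force: [0.4, -0.4, 0.7]
grip_width: 0.0941
```

Run:
```python
from h import *
f=grab("wrist","w6.png");print(noz(f,(.557,.331)))
```

```text
[('outer', 0.5644, 0.3309, array([0.0329, 0.0467])), ('hole', 0.5568, 0.3321, array([0.0246, 0.0245]))]
```

Emit:
servo_tool(increments=[{"dx": 0,"dy": 0.035,"dz": -0.4,"rx": 0,"ry": 0,"rz": 0},{"dx": 0,"dy": 0,"dz": -0.6,"rx": 0,"ry": 0,"rz": 0},{"dx": 0,"dy": 0,"dz": -0.4,"rx": 0,"ry": 0,"rz": 0},{"dx": 0,"dy": 0,"dz": -0.29,"rx": 0,"ry": 0,"rz": 0},{"dx": 0,"dy": 0,"dz": 0,"rx": 0,"ry": 0,"rz": 0}])

```text
time_s: 26.15
ee_pos: [0.557, 0.3326, 0.1489]
orientation: [3.14, -0.001, -1.651]
contact_force: [0.1, 0.2, 0.2]
grip_width: 0.0939
```

Emit:
servo_tool(increments=[{"dx": 0,"dy": 0,"dz": 0,"rx": 0,"ry": 0,"rz": 0},{"dx": 0,"dy": 0,"dz": 0,"rx": 0,"ry": 0,"rz": 0},{"dx": 0,"dy": 0,"dz": 0,"rx": 0,"ry": 0,"rz": 0},{"dx": 0,"dy": 0,"dz": 0,"rx": 0,"ry": 0,"rz": 0},{"dx": 0,"dy": 0,"dz": 0,"rx": 0,"ry": 0,"rz": 0},{"dx": 0,"dy": 0,"dz": 0,"rx": 0,"ry": 0,"rz": 0},{"dx": 0,"dy": 0,"dz": 0,"rx": 0,"ry": 0,"rz": 0},{"dx": 0,"dy": 0,"dz": 0,"rx": 0,"ry": 0,"rz": 0}], fingers=1)

```text
time_s: 27.15
ee_pos: [0.5571, 0.3332, 0.1496]
orientation: [3.142, -0.0, -1.65]
contact_force: [0.6, -0.3, -0.4]
grip_width: 0.0337
```

Emit:
servo_tool(increments=[{"dx": 0,"dy": 0,"dz": 0.5,"rx": 0,"ry": 0,"rz": 0},{"dx": 0,"dy": 0,"dz": 0.8,"rx": 0,"ry": 0,"rz": 0},{"dx": -0.1,"dy": -0.1,"dz": 0.8,"rx": 0,"ry": 0,"rz": 0},{"dx": -0.35,"dy": -0.5,"dz": 0.5,"rx": 0,"ry": 0,"rz": 0},{"dx": -0.4,"dy": -0.7,"dz": 0.3,"rx": 0,"ry": 0,"rz": 0},{"dx": -0.4,"dy": -0.8,"dz": 0.1,"rx": 0,"ry": 0,"rz": 0},{"dx": -0.4,"dy": -0.8,"dz": 0,"rx": 0,"ry": 0,"rz": 0},{"dx": -0.4,"dy": -0.7,"dz": 0,"rx": 0,"ry": 0,"rz": 0},{"dx": -0.3,"dy": -0.5,"dz": 0,"rx": 0,"ry": 0,"rz": 0},{"dx": -0.1,"dy": -0.45,"dz": 0,"rx": 0,"ry": 0,"rz": 0},{"dx": 0,"dy": 0,"dz": 0,"rx": 0,"ry": 0,"rz": 0},{"dx": 0,"dy": 0,"dz": 0,"rx": 0,"ry": 0,"rz": 0}])

```text
time_s: 28.65
ee_pos: [0.4102, 0.0606, 0.3297]
orientation: [-3.142, 0.0, -1.651]
contact_force: [0.2, 0.4, -2.1]
grip_width: 0.0334
```

Run:
```python
from h import *
f=grab("wrist","w7.png");tray(f);print(noz(f,(.538,.104),.09))
```

```text
tray [0.501  0.0424] [0.1922 0.1272] -0.0807
pockets [[0.4639, -0.0188], [0.4691, 0.045], [0.4742, 0.1088], [0.5277, -0.0239], [0.5329, 0.0399], [0.538, 0.1037]]
[('outer', 0.5343, 0.1009, array([0.0411, 0.0332])), ('hole', 0.5387, 0.102, array([0.0253, 0.0251]))]
```

View pics/w7.png

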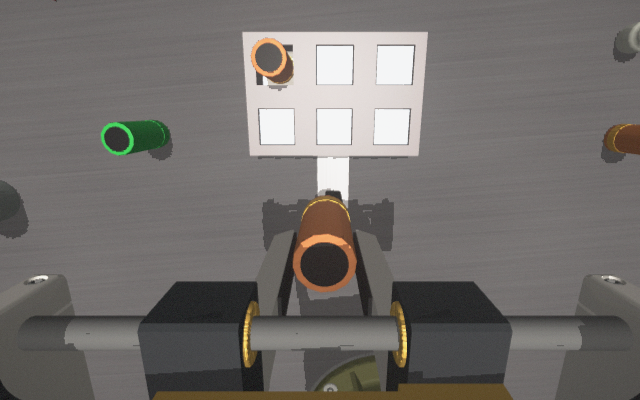

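Emit:
servo_tool(increments=[{"dx": 0.4,"dy": -0.05,"dz": 0,"rx": 0,"ry": 0,"rz": 0},{"dx": 0.6,"dy": -0.1,"dz": 0,"rx": 0,"ry": 0,"rz": 0},{"dx": 0.6,"dy": -0.1,"dz": -0.3,"rx": 0,"ry": 0,"rz": 0},{"dx": 0.4,"dy": -0.1,"dz": -0.5,"rx": 0,"ry": 0,"rz": 0},{"dx": 0.05,"dy": 0,"dz": -0.6,"rx": 0,"ry": 0,"rz": 0},{"dx": 0,"dy": 0,"dz": -0.4,"rx": 0,"ry": 0,"rz": 0},{"dx": 0,"dy": 0,"dz": -0.2,"rx": 0,"ry": 0,"rz": 0},{"dx": 0,"dy": 0,"dz": 0,"rx": 0,"ry": 0,"rz": 0}])

```text
time_s: 29.7
ee_pos: [0.5331, 0.0397, 0.2093]
orientation: [3.141, -0.0, -1.65]
contact_force: [-0.3, -0.4, -0.8]
grip_width: 0.0335
```

Emit:
servo_tool(increments=[{"dx": 0,"dy": 0,"dz": -0.15,"rx": 0,"ry": 0,"rz": 0},{"dx": 0,"dy": 0,"dz": -0.17,"rx": 0,"ry": 0,"rz": 0},{"dx": 0,"dy": 0,"dz": -0.17,"rx": 0,"ry": 0,"rz": 0},{"dx": 0,"dy": 0,"dz": -0.17,"rx": 0,"ry": 0,"rz": 0},{"dx": 0,"dy": 0,"dz": -0.12,"rx": 0,"ry": 0,"rz": 0},{"dx": 0,"dy": 0,"dz": -0.04,"rx": 0,"ry": 0,"rz": 0},{"dx": 0,"dy": 0,"dz": 0,"rx": 0,"ry": 0,"rz": 0}])

```text
time_s: 30.58
ee_pos: [0.533, 0.0392, 0.1604]
orientation: [3.141, -0.0, -1.65]
contact_force: [-0.5, 0.1, -1.2]
grip_width: 0.0334
```

Emit:
servo_tool(increments=[{"dx": 0,"dy": 0,"dz": 0,"rx": 0,"ry": 0,"rz": 0},{"dx": 0,"dy": 0,"dz": 0,"rx": 0,"ry": 0,"rz": 0},{"dx": 0,"dy": 0,"dz": 0.2,"rx": 0,"ry": 0,"rz": 0},{"dx": 0,"dy": 0,"dz": 0.5,"rx": 0,"ry": 0,"rz": 0},{"dx": 0,"dy": 0,"dz": 0.8,"rx": 0,"ry": 0,"rz": 0}], fingers=-0.06)

```text
time_s: 31.2
ee_pos: [0.5327, 0.0392, 0.2514]
orientation: [3.14, -0.0, -1.65]
contact_force: [0.3, -0.4, -0.1]
grip_width: 0.0496
```

Emit:
servo_tool(increments=[{"dx": 0.1,"dy": -0.4,"dz": 0,"rx": 0,"ry": 0,"rz": 0},{"dx": 0.2,"dy": -0.8,"dz": 0,"rx": 0,"ry": 0,"rz": 0},{"dx": 0.2,"dy": -0.8,"dz": 0,"rx": 0,"ry": 0,"rz": 0},{"dx": 0.2,"dy": -0.8,"dz": 0,"rx": 0,"ry": 0,"rz": 0},{"dx": 0.2,"dy": -0.8,"dz": 0,"rx": 0,"ry": 0,"rz": 0},{"dx": 0.2,"dy": -0.8,"dz": 0,"rx": 0,"ry": 0,"rz": 0},{"dx": 0.2,"dy": -0.8,"dz": 0,"rx": 0,"ry": 0,"rz": 0},{"dx": 0.13,"dy": -0.47,"dz": 0,"rx": 0,"ry": 0,"rz": 0},{"dx": 0,"dy": 0,"dz": 0,"rx": 0,"ry": 0,"rz": 0},{"dx": 0,"dy": 0,"dz": 0,"rx": 0,"ry": 0,"rz": 0}], fingers=-1)

```text
time_s: 32.45
ee_pos: [0.6188, -0.3001, 0.2509]
orientation: [-3.141, 0.0, -1.65]
contact_force: [0.7, 0.7, -0.7]
grip_width: 0.0942
```

Run:
```python
from h import *
f=grab("wrist","w8.png");print(noz(f,(.619,-.302)))
```

```text
[('outer', 0.6266, -0.304, array([0.0329, 0.0464])), ('hole', 0.619, -0.3033, array([0.025, 0.025]))]
```

View pics/w8.png

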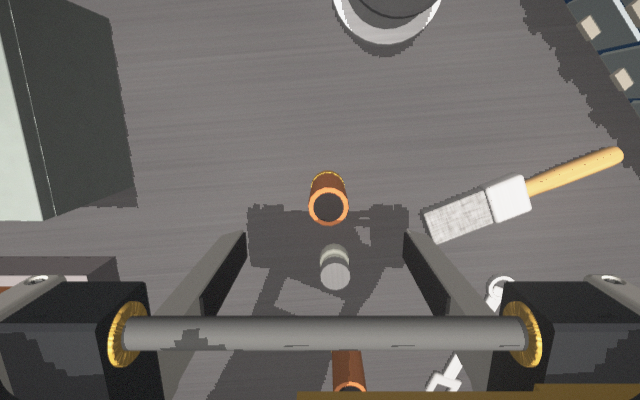

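Emit:
servo_tool(increments=[{"dx": 0,"dy": -0.05,"dz": -0.4,"rx": 0,"ry": 0,"rz": 0},{"dx": 0,"dy": 0,"dz": -0.6,"rx": 0,"ry": 0,"rz": 0},{"dx": 0,"dy": 0,"dz": -0.4,"rx": 0,"ry": 0,"rz": 0},{"dx": 0,"dy": 0,"dz": -0.28,"rx": 0,"ry": 0,"rz": 0},{"dx": 0,"dy": 0,"dz": 0,"rx": 0,"ry": 0,"rz": 0}])

```text
time_s: 33.12
ee_pos: [0.6188, -0.3032, 0.1491]
orientation: [3.14, 0.001, -1.65]
contact_force: [0.2, 0.1, -0.4]
grip_width: 0.0938
```

Emit:
servo_tool(increments=[{"dx": 0,"dy": 0,"dz": 0,"rx": 0,"ry": 0,"rz": 0},{"dx": 0,"dy": 0,"dz": 0,"rx": 0,"ry": 0,"rz": 0},{"dx": 0,"dy": 0,"dz": 0,"rx": 0,"ry": 0,"rz": 0},{"dx": 0,"dy": 0,"dz": 0,"rx": 0,"ry": 0,"rz": 0},{"dx": 0,"dy": 0,"dz": 0,"rx": 0,"ry": 0,"rz": 0},{"dx": 0,"dy": 0,"dz": 0,"rx": 0,"ry": 0,"rz": 0},{"dx": 0,"dy": 0,"dz": 0,"rx": 0,"ry": 0,"rz": 0},{"dx": 0,"dy": 0,"dz": 0,"rx": 0,"ry": 0,"rz": 0}], fingers=1)

```text
time_s: 34.12
ee_pos: [0.6189, -0.3039, 0.1496]
orientation: [3.142, 0.0, -1.65]
contact_force: [0.2, 0.3, -0.9]
grip_width: 0.0334
```

Emit:
servo_tool(increments=[{"dx": 0,"dy": 0,"dz": 0.5,"rx": 0,"ry": 0,"rz": 0},{"dx": 0,"dy": 0,"dz": 0.8,"rx": 0,"ry": 0,"rz": 0},{"dx": -0.1,"dy": 0.1,"dz": 0.8,"rx": 0,"ry": 0,"rz": 0},{"dx": -0.4,"dy": 0.5,"dz": 0.5,"rx": 0,"ry": 0,"rz": 0},{"dx": -0.5,"dy": 0.7,"dz": 0.3,"rx": 0,"ry": 0,"rz": 0},{"dx": -0.5,"dy": 0.8,"dz": 0.1,"rx": 0,"ry": 0,"rz": 0},{"dx": -0.5,"dy": 0.8,"dz": 0,"rx": 0,"ry": 0,"rz": 0},{"dx": -0.5,"dy": 0.8,"dz": 0,"rx": 0,"ry": 0,"rz": 0},{"dx": -0.5,"dy": 0.8,"dz": 0,"rx": 0,"ry": 0,"rz": 0},{"dx": -0.3,"dy": 0.7,"dz": 0,"rx": 0,"ry": 0,"rz": 0},{"dx": -0.18,"dy": 0.37,"dz": 0,"rx": 0,"ry": 0,"rz": 0},{"dx": 0,"dy": 0,"dz": 0,"rx": 0,"ry": 0,"rz": 0},{"dx": 0,"dy": 0,"dz": 0,"rx": 0,"ry": 0,"rz": 0}])

```text
time_s: 35.75
ee_pos: [0.4103, 0.0298, 0.3297]
orientation: [-3.141, -0.0, -1.65]
contact_force: [0.6, 0.5, -1.4]
grip_width: 0.0339
```

Run:
```python
from h import *
f=grab("wrist","w9.png");tray(f);print(noz(f,(.538,.104),.09),noz(f,(.533,.04),.09))
```

```text
tray [0.501  0.0424] [0.1923 0.1267] -0.0806
pockets [[0.464, -0.0189], [0.4691, 0.0449], [0.4743, 0.1087], [0.5278, -0.024], [0.5329, 0.0398], [0.5381, 0.1036]]
[('outer', 0.5359, 0.096, array([0.0452, 0.0335])), ('hole', 0.5202, 0.0883, array([0.0086, 0.0124])), ('hole', 0.5388, 0.1024, array([0.0253, 0.0249]))] [('outer', 0.5324, 0.0379, array([0.0333, 0.033 ])), ('hole', 0.5331, 0.0381, array([0.0251, 0.0257]))]
```

Emit:
servo_tool(increments=[{"dx": 0.3,"dy": 0.1,"dz": 0,"rx": 0,"ry": 0,"rz": 0},{"dx": 0.4,"dy": 0.15,"dz": -0.3,"rx": 0,"ry": 0,"rz": 0},{"dx": 0.28,"dy": 0,"dz": -0.5,"rx": 0,"ry": 0,"rz": 0},{"dx": 0,"dy": 0,"dz": -0.6,"rx": 0,"ry": 0,"rz": 0},{"dx": 0,"dy": 0,"dz": -0.4,"rx": 0,"ry": 0,"rz": 0},{"dx": 0,"dy": 0,"dz": -0.2,"rx": 0,"ry": 0,"rz": 0},{"dx": 0,"dy": 0,"dz": 0,"rx": 0,"ry": 0,"rz": 0}])

```text
time_s: 36.67
ee_pos: [0.469, 0.0448, 0.2094]
orientation: [3.141, -0.0, -1.651]
contact_force: [0.4, -0.1, -0.9]
grip_width: 0.0332
```

Emit:
servo_tool(increments=[{"dx": 0,"dy": 0,"dz": -0.15,"rx": 0,"ry": 0,"rz": 0},{"dx": 0,"dy": 0,"dz": -0.17,"rx": 0,"ry": 0,"rz": 0},{"dx": 0,"dy": 0,"dz": -0.17,"rx": 0,"ry": 0,"rz": 0},{"dx": 0,"dy": 0,"dz": -0.17,"rx": 0,"ry": 0,"rz": 0},{"dx": 0,"dy": 0,"dz": -0.12,"rx": 0,"ry": 0,"rz": 0},{"dx": 0,"dy": 0,"dz": -0.04,"rx": 0,"ry": 0,"rz": 0},{"dx": 0,"dy": 0,"dz": 0,"rx": 0,"ry": 0,"rz": 0}])

```text
time_s: 37.55
ee_pos: [0.4688, 0.0452, 0.1604]
orientation: [3.141, -0.0, -1.65]
contact_force: [-0.4, -0.4, -0.8]
grip_width: 0.0337
```

Emit:
servo_tool(increments=[{"dx": 0,"dy": 0,"dz": 0,"rx": 0,"ry": 0,"rz": 0},{"dx": 0,"dy": 0,"dz": 0,"rx": 0,"ry": 0,"rz": 0},{"dx": 0,"dy": 0,"dz": 0.2,"rx": 0,"ry": 0,"rz": 0},{"dx": 0,"dy": 0,"dz": 0.5,"rx": 0,"ry": 0,"rz": 0},{"dx": 0,"dy": 0,"dz": 0.8,"rx": 0,"ry": 0,"rz": 0}], fingers=-0.06)

```text
time_s: 38.17
ee_pos: [0.4684, 0.0453, 0.2515]
orientation: [3.14, -0.0, -1.65]
contact_force: [0.7, -0.3, -0.3]
grip_width: 0.0501
```

Emit:
servo_tool(increments=[{"dx": -0.05,"dy": -0.4,"dz": 0,"rx": 0,"ry": 0,"rz": 0},{"dx": -0.1,"dy": -0.8,"dz": 0,"rx": 0,"ry": 0,"rz": 0},{"dx": -0.1,"dy": -0.8,"dz": 0,"rx": 0,"ry": 0,"rz": 0},{"dx": -0.1,"dy": -0.8,"dz": 0,"rx": 0,"ry": 0,"rz": 0},{"dx": -0.1,"dy": -0.8,"dz": 0,"rx": 0,"ry": 0,"rz": 0},{"dx": -0.1,"dy": -0.8,"dz": 0,"rx": 0,"ry": 0,"rz": 0},{"dx": -0.1,"dy": -0.8,"dz": 0,"rx": 0,"ry": 0,"rz": 0},{"dx": -0.07,"dy": -0.5,"dz": 0,"rx": 0,"ry": 0,"rz": 0},{"dx": 0,"dy": -0.18,"dz": 0,"rx": 0,"ry": 0,"rz": 0},{"dx": 0,"dy": 0,"dz": 0,"rx": 0,"ry": 0,"rz": 0},{"dx": 0,"dy": 0,"dz": 0,"rx": 0,"ry": 0,"rz": 0}], fingers=-1)

```text
time_s: 39.55
ee_pos: [0.426, -0.3066, 0.2507]
orientation: [-3.141, 0.0, -1.649]
contact_force: [0.5, -0.8, 0.4]
grip_width: 0.0939
```

Run:
```python
from h import *
f=grab("wrist","w10.png");print(noz(f,(.4255,-.308)))
```

```text
[('outer', 0.4326, -0.3101, array([0.0329, 0.0473])), ('hole', 0.4249, -0.3097, array([0.0247, 0.025 ]))]
```

Emit:
servo_tool(increments=[{"dx": -0.015,"dy": -0.05,"dz": -0.4,"rx": 0,"ry": 0,"rz": 0},{"dx": 0,"dy": 0,"dz": -0.6,"rx": 0,"ry": 0,"rz": 0},{"dx": 0,"dy": 0,"dz": -0.4,"rx": 0,"ry": 0,"rz": 0},{"dx": 0,"dy": 0,"dz": -0.28,"rx": 0,"ry": 0,"rz": 0},{"dx": 0,"dy": 0,"dz": 0,"rx": 0,"ry": 0,"rz": 0}])

```text
time_s: 40.22
ee_pos: [0.4248, -0.31, 0.1491]
orientation: [3.14, 0.001, -1.65]
contact_force: [-0.7, 0.3, -0.2]
grip_width: 0.0937
```

Emit:
servo_tool(increments=[{"dx": 0,"dy": 0,"dz": 0,"rx": 0,"ry": 0,"rz": 0},{"dx": 0,"dy": 0,"dz": 0,"rx": 0,"ry": 0,"rz": 0},{"dx": 0,"dy": 0,"dz": 0,"rx": 0,"ry": 0,"rz": 0},{"dx": 0,"dy": 0,"dz": 0,"rx": 0,"ry": 0,"rz": 0},{"dx": 0,"dy": 0,"dz": 0,"rx": 0,"ry": 0,"rz": 0},{"dx": 0,"dy": 0,"dz": 0,"rx": 0,"ry": 0,"rz": 0},{"dx": 0,"dy": 0,"dz": 0,"rx": 0,"ry": 0,"rz": 0},{"dx": 0,"dy": 0,"dz": 0,"rx": 0,"ry": 0,"rz": 0}], fingers=1)

```text
time_s: 41.22
ee_pos: [0.4248, -0.3105, 0.1496]
orientation: [3.141, 0.0, -1.65]
contact_force: [0.1, 0.3, -0.2]
grip_width: 0.0339
```

Emit:
servo_tool(increments=[{"dx": 0,"dy": 0,"dz": 0.5,"rx": 0,"ry": 0,"rz": 0},{"dx": 0,"dy": 0,"dz": 0.8,"rx": 0,"ry": 0,"rz": 0},{"dx": 0,"dy": 0.1,"dz": 0.8,"rx": 0,"ry": 0,"rz": 0},{"dx": -0.05,"dy": 0.5,"dz": 0.5,"rx": 0,"ry": 0,"rz": 0},{"dx": -0.05,"dy": 0.7,"dz": 0.3,"rx": 0,"ry": 0,"rz": 0},{"dx": -0.05,"dy": 0.8,"dz": 0.1,"rx": 0,"ry": 0,"rz": 0},{"dx": -0.05,"dy": 0.8,"dz": 0,"rx": 0,"ry": 0,"rz": 0},{"dx": -0.05,"dy": 0.8,"dz": 0,"rx": 0,"ry": 0,"rz": 0},{"dx": 0,"dy": 0.8,"dz": 0,"rx": 0,"ry": 0,"rz": 0},{"dx": 0,"dy": 0.6,"dz": 0,"rx": 0,"ry": 0,"rz": 0},{"dx": 0,"dy": 0.3,"dz": 0,"rx": 0,"ry": 0,"rz": 0},{"dx": 0,"dy": 0,"dz": 0,"rx": 0,"ry": 0,"rz": 0},{"dx": 0,"dy": 0,"dz": 0,"rx": 0,"ry": 0,"rz": 0}])

```text
time_s: 42.85
ee_pos: [0.4098, 0.013, 0.3296]
orientation: [3.141, -0.0, -1.651]
contact_force: [-0.5, 0.1, -2.1]
grip_width: 0.0337
```

Run:
```python
from h import *
f=grab("wrist","w11.png");tray(f)
for p in((.538,.104),(.533,.04),(.469,.045)):print([r for r in noz(f,p,.09) if r[0]=='hole'])
```

```text
tray [ 0.4967 -0.0128] [0.0817 0.1278] 1.49
pockets [[0.5579, -0.0498], [0.4941, -0.0447], [0.4303, -0.0395], [0.5631, 0.014], [0.4993, 0.0191], [0.4355, 0.0243]]
[('hole', 0.5387, 0.1023, array([0.0248, 0.0253]))]
[('hole', 0.5328, 0.038, array([0.0252, 0.025 ]))]
[('hole', 0.4689, 0.0454, array([0.0251, 0.0252]))]
```

View pics/w11.png

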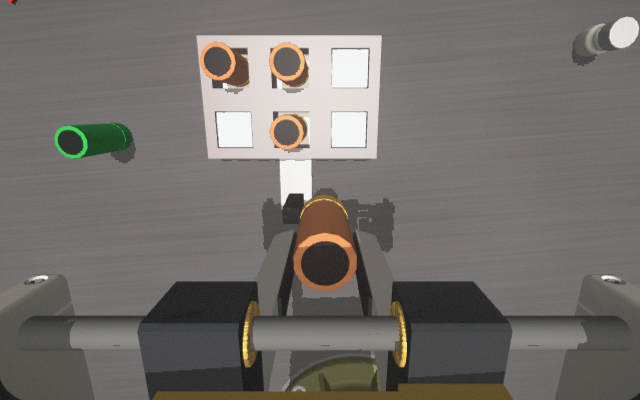

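Emit:
servo_tool(increments=[{"dx": 0.3,"dy": -0.2,"dz": 0,"rx": 0,"ry": 0,"rz": 0},{"dx": 0.4,"dy": -0.33,"dz": -0.3,"rx": 0,"ry": 0,"rz": 0},{"dx": 0.2,"dy": 0,"dz": -0.5,"rx": 0,"ry": 0,"rz": 0},{"dx": 0,"dy": 0,"dz": -0.6,"rx": 0,"ry": 0,"rz": 0},{"dx": 0,"dy": 0,"dz": -0.4,"rx": 0,"ry": 0,"rz": 0},{"dx": 0,"dy": 0,"dz": -0.2,"rx": 0,"ry": 0,"rz": 0},{"dx": 0,"dy": 0,"dz": 0,"rx": 0,"ry": 0,"rz": 0}])

```text
time_s: 43.78
ee_pos: [0.4638, -0.0187, 0.2095]
orientation: [3.141, 0.0, -1.651]
contact_force: [-0.1, -0.8, -1.1]
grip_width: 0.0337
```

Emit:
servo_tool(increments=[{"dx": 0,"dy": 0,"dz": -0.15,"rx": 0,"ry": 0,"rz": 0},{"dx": 0,"dy": 0,"dz": -0.17,"rx": 0,"ry": 0,"rz": 0},{"dx": 0,"dy": 0,"dz": -0.17,"rx": 0,"ry": 0,"rz": 0},{"dx": 0,"dy": 0,"dz": -0.17,"rx": 0,"ry": 0,"rz": 0},{"dx": 0,"dy": 0,"dz": -0.12,"rx": 0,"ry": 0,"rz": 0},{"dx": 0,"dy": 0,"dz": -0.04,"rx": 0,"ry": 0,"rz": 0},{"dx": 0,"dy": 0,"dz": 0,"rx": 0,"ry": 0,"rz": 0}])

```text
time_s: 44.65
ee_pos: [0.4637, -0.0183, 0.1604]
orientation: [3.141, 0.0, -1.65]
contact_force: [-0.2, 0.1, -1.0]
grip_width: 0.0338
```

Emit:
servo_tool(increments=[{"dx": 0,"dy": 0,"dz": 0,"rx": 0,"ry": 0,"rz": 0},{"dx": 0,"dy": 0,"dz": 0,"rx": 0,"ry": 0,"rz": 0},{"dx": 0,"dy": 0,"dz": 0.2,"rx": 0,"ry": 0,"rz": 0},{"dx": 0,"dy": 0,"dz": 0.5,"rx": 0,"ry": 0,"rz": 0},{"dx": 0,"dy": 0,"dz": 0.8,"rx": 0,"ry": 0,"rz": 0}], fingers=-0.06)

```text
time_s: 45.28
ee_pos: [0.4634, -0.0183, 0.2515]
orientation: [3.14, 0.0, -1.65]
contact_force: [0.9, -0.8, 0.2]
grip_width: 0.0499
```

Emit:
servo_tool(increments=[{"dx": 0.2,"dy": 0.2,"dz": 0.6,"rx": 0,"ry": 0,"rz": 0},{"dx": 0.2,"dy": 0.4,"dz": 0.8,"rx": 0,"ry": 0,"rz": 0},{"dx": 0.2,"dy": 0.37,"dz": 0.7,"rx": 0,"ry": 0,"rz": 0},{"dx": 0,"dy": 0,"dz": 0,"rx": 0,"ry": 0,"rz": 0},{"dx": 0,"dy": 0,"dz": 0,"rx": 0,"ry": 0,"rz": 0}], fingers=-1)

```text
time_s: 45.9
ee_pos: [0.4994, 0.0397, 0.3761]
orientation: [3.141, -0.0, -1.65]
contact_force: [-0.1, -0.4, -0.4]
grip_width: 0.0933
```

Run:
```python
from h import *
print(status.sense()['ee_pos'])
f=grab("wrist","w12.png");tray(f)
for p in((.538,.104),(.533,.04),(.469,.045),(.464,-.019)):print([r for r in noz(f,p,.09) if r[0]=='hole'])
```

```text
[0.49937647 0.03971097 0.37614707]
tray [0.6795 0.0382] [0.3301 0.0374] -0.0803
pockets [[0.6425, -0.0231], [0.6476, 0.0407], [0.6528, 0.1045], [0.7063, -0.0282], [0.7114, 0.0356], [0.7166, 0.0994]]
[('hole', 0.5387, 0.1023, array([0.0251, 0.0247]))]
[('hole', 0.5329, 0.0377, array([0.0249, 0.0249]))]
[('hole', 0.4693, 0.0453, array([0.0251, 0.0248]))]
[('hole', 0.4642, -0.0178, array([0.0252, 0.0249]))]
```

View pics/w12.png

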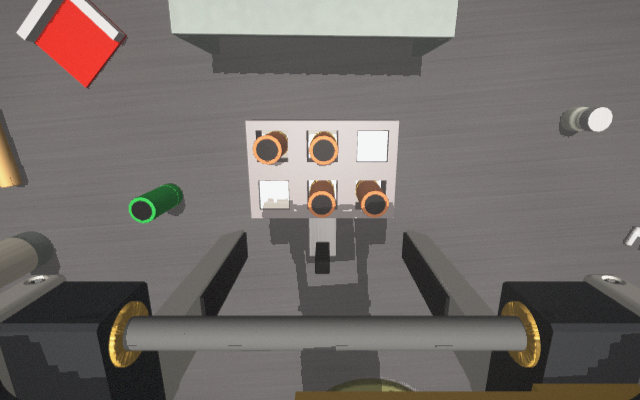

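Run:
```python
from h import *
f=grab("wrist")
a=ray(f,174.5,34,.114);b=ray(f,455.5,37,.114);print(a,b,np.linalg.norm(a-b),np.arctan2(-(a-b)[0],(a-b)[1]))
c=(a+b)/2
t=np.array([.501,.0424]);th=-.0806;ex=np.array([np.cos(th),np.sin(th)]);ey=np.array([-ex[1],ex[0]])
so=c+.08*ex;print('shelf',so,'tray in shelf',(t-so)@ex,(t-so)@ey,'handle',t-.124*ex,ray(f,322,246,.072))
```

```text
[0.6589 0.1722] [ 0.6342 -0.0997] 0.27301959636626816 -0.09059356540750127
shelf [0.72629029 0.02980898] tray in shelf -0.2255726367648539 -0.0055885977962178415 handle [0.37740256 0.05238358] [0.4076 0.0497]
```

Emit:
servo_tool(increments=[{"dx": -0.5,"dy": 0.05,"dz": -0.2,"rx": 0,"ry": 0,"rz": 0},{"dx": -0.7,"dy": 0.08,"dz": -0.4,"rx": 0,"ry": 0,"rz": 0},{"dx": -0.6,"dy": 0.08,"dz": -0.5,"rx": 0,"ry": 0,"rz": 0},{"dx": -0.23,"dy": 0,"dz": -0.7,"rx": 0,"ry": 0,"rz": 0},{"dx": 0,"dy": 0,"dz": -0.7,"rx": 0,"ry": 0,"rz": 0},{"dx": 0,"dy": 0,"dz": -0.7,"rx": 0,"ry": 0,"rz": 0},{"dx": 0,"dy": 0,"dz": -0.5,"rx": 0,"ry": 0,"rz": 0},{"dx": 0,"dy": 0,"dz": -0.32,"rx": 0,"ry": 0,"rz": 0},{"dx": 0,"dy": 0,"dz": 0,"rx": 0,"ry": 0,"rz": 0}])

```text
time_s: 47.12
ee_pos: [0.3771, 0.0521, 0.1341]
orientation: [3.138, -0.0, -1.651]
contact_force: [0.0, -0.5, 0.4]
grip_width: 0.094
```

Emit:
servo_tool(increments=[{"dx": 0,"dy": 0,"dz": 0,"rx": 0,"ry": 0,"rz": 0},{"dx": 0,"dy": 0,"dz": 0,"rx": 0,"ry": 0,"rz": 0},{"dx": 0,"dy": 0,"dz": 0,"rx": 0,"ry": 0,"rz": 0},{"dx": 0,"dy": 0,"dz": 0,"rx": 0,"ry": 0,"rz": 0},{"dx": 0,"dy": 0,"dz": 0,"rx": 0,"ry": 0,"rz": 0},{"dx": 0,"dy": 0,"dz": 0,"rx": 0,"ry": 0,"rz": 0},{"dx": 0,"dy": 0,"dz": 0,"rx": 0,"ry": 0,"rz": 0},{"dx": 0,"dy": 0,"dz": 0,"rx": 0,"ry": 0,"rz": 0},{"dx": 0,"dy": 0,"dz": 0,"rx": 0,"ry": 0,"rz": 0},{"dx": 0,"dy": 0,"dz": 0,"rx": 0,"ry": 0,"rz": 0}], fingers=1, grip_force=25)

```text
time_s: 48.38
ee_pos: [0.378, 0.0525, 0.1352]
orientation: [3.142, 0.0, -1.65]
contact_force: [-0.0, 0.4, 0.1]
grip_width: 0.0197
```

Emit:
servo_tool(increments=[{"dx": 0.15,"dy": -0.012,"dz": 0,"rx": 0,"ry": 0,"rz": 0},{"dx": 0.25,"dy": -0.02,"dz": 0,"rx": 0,"ry": 0,"rz": 0},{"dx": 0.3,"dy": -0.024,"dz": 0,"rx": 0,"ry": 0,"rz": 0},{"dx": 0.3,"dy": -0.024,"dz": 0,"rx": 0,"ry": 0,"rz": 0},{"dx": 0.3,"dy": -0.024,"dz": 0,"rx": 0,"ry": 0,"rz": 0},{"dx": 0.3,"dy": -0.024,"dz": 0,"rx": 0,"ry": 0,"rz": 0},{"dx": 0.3,"dy": -0.024,"dz": 0,"rx": 0,"ry": 0,"rz": 0},{"dx": 0.3,"dy": -0.024,"dz": 0,"rx": 0,"ry": 0,"rz": 0},{"dx": 0.3,"dy": -0.024,"dz": 0,"rx": 0,"ry": 0,"rz": 0},{"dx": 0.3,"dy": -0.024,"dz": 0,"rx": 0,"ry": 0,"rz": 0},{"dx": 0.3,"dy": -0.024,"dz": 0,"rx": 0,"ry": 0,"rz": 0},{"dx": 0.3,"dy": -0.024,"dz": 0,"rx": 0,"ry": 0,"rz": 0},{"dx": 0.2,"dy": -0.016,"dz": 0,"rx": 0,"ry": 0,"rz": 0},{"dx": 0.12,"dy": -0.01,"dz": 0,"rx": 0,"ry": 0,"rz": 0},{"dx": 0,"dy": 0,"dz": 0,"rx": 0,"ry": 0,"rz": 0},{"dx": 0,"dy": 0,"dz": 0,"rx": 0,"ry": 0,"rz": 0}])

```text
time_s: 50.38
ee_pos: [0.6008, 0.0347, 0.1348]
orientation: [3.14, -0.0, -1.65]
contact_force: [-3.1, 0.6, -0.6]
grip_width: 0.0201
```

Release, rise, back off and view.

Emit:
servo_tool(increments=[{"dx": 0,"dy": 0,"dz": 0,"rx": 0,"ry": 0,"rz": 0},{"dx": 0,"dy": 0,"dz": 0,"rx": 0,"ry": 0,"rz": 0},{"dx": 0,"dy": 0,"dz": 0,"rx": 0,"ry": 0,"rz": 0},{"dx": 0,"dy": 0,"dz": 0.4,"rx": 0,"ry": 0,"rz": 0},{"dx": 0,"dy": 0,"dz": 0.8,"rx": 0,"ry": 0,"rz": 0},{"dx": -0.3,"dy": 0,"dz": 0.8,"rx": 0,"ry": 0,"rz": 0},{"dx": -0.4,"dy": 0,"dz": 0.6,"rx": 0,"ry": 0,"rz": 0},{"dx": -0.4,"dy": 0,"dz": 0.2,"rx": 0,"ry": 0,"rz": 0},{"dx": 0,"dy": 0,"dz": 0,"rx": 0,"ry": 0,"rz": 0},{"dx": 0,"dy": 0,"dz": 0,"rx": 0,"ry": 0,"rz": 0}], fingers=-1)

```text
time_s: 51.62
ee_pos: [0.5356, 0.0345, 0.3027]
orientation: [3.141, -0.0, -1.65]
contact_force: [0.8, -0.1, -0.1]
grip_width: 0.094
```

Run:
```python
from h import *
f=grab("wrist","w13.png");print(proj(f,[.601,.0345,.072]))
g=grab("scene","s2.png")
```

```text
[318.6 123.4]
```

View pics/w13.png

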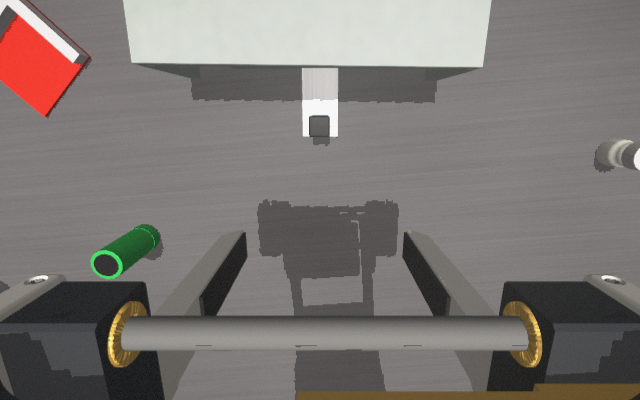

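View pics/s2.png

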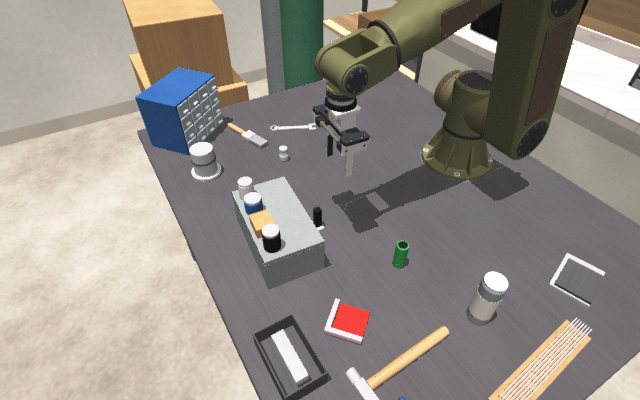

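Run:
```python
from h import *
f=grab("wrist");print(ray(f,319.5,125,.072))
print(ticket.sign_off())
```

```text
[0.5993 0.0337]
the job is handed in; nothing more can be done
None
```

The job is done and handed in at about 52 s on the robot's clock: all four copper nozzles are in free pockets and the tray is back under the shelf.

- **Pockets:** I drew the tray out about 222 mm and pressed all six plates. Plates 0, 1, 4 and 5 yielded at least 20 mm under about 1 N, so those pockets were free. Plates 2 and 3 stopped hard (about 50 N), so those were taken.
- **Nozzles:** One each went into pockets 5, 4, 1 and 0. I let each go with its lower end about 1 mm above the pocket floor. The wrist picture before the push showed all four upright and seated. The green nozzle was left alone.
- **Tray:** I pushed it back in by the handle. In the last pictures only the handle and tongue stick out, with the handle top at (0.599, 0.034), within 2 mm of where it started. That puts the tray's origin within about 5 mm of the shelf's centre in depth. The gripper was open and clear of everything.
- **Knock:** I saw no sign of the tray being knocked at any check.
- **Readings that disagreed:** The shelf's angle came out between -0.066 and -0.094 rad in different views, against -0.081 for the tray. It may therefore be up to about 1° off square. I did not correct this.
- **Not checked:** Once the tray was back in, I could not see the nozzles under the board.

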